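# Sort the cooking things into their trays

### The arm

A 6-joint arm with a two-finger parallel gripper is mounted at the origin on a cart in front of the work surface, level with it; the furniture and walls round the work are solid. World frame = base frame: x ahead of the robot, y to its left, z up, the work surface at z = 0. Lengths are in m, angles in rad, forces in N, time in s.
With the tool pointing down it reaches from about 0.325 to 0.75 m from the base axis. Payload 7.6 kg.
Tool frame: the origin (TCP) lies midway between the tips of the shut fingers; the grasp point (between the pads) lies 19 mm behind it (robot.tcp_to_grasp is the distance from the TCP to the grasp point, in m); z points along the fingers, y is the line along which they close (so a half turn about z gives the same grasp; the last joint's range is limited). The gripper opens to 85 mm and grips with 20 to 120 N. Pads are 22 mm wide; open, the fingers measure 114 mm over their backs; the gripper's body (76 mm by 85 mm) begins 54 mm behind the grasp point. The pads swing forward as they close: fully open they stand 13 mm farther back than shut.
Start: joints at [1.147, 0.052, 1.401, -0, 1.689, -0.07], TCP at [0.182, 0.493, 0.231] pointing down, gripper open.
Joint ranges: [-2.9, 2.9], [-0.91, 2.17], [0.12, 2.37], [-1.06, 4.2], [0.26, 2.73], [-2.93, 2.93]. Speed limits (rad/s): [2.57, 2.57, 3.01, 3.14, 3.14, 3.14].

### API

Orientations are given as [roll, pitch, yaw] about the fixed x, y, z axes, in that order (R = Rz(yaw) Ry(pitch) Rx(roll)).
In Python, from bench import sensors, eyes, job, robot gives the robot as it stands.
- The arm moves only by the shell command python3 -m inch 'ROWS' [FORCE]. ROWS is JSON, a list of rows, each a list of 3 entries, a list of its own where there are three numbers: the closure, from 0 (fully open) to 1 (shut), then the shift along the tool's x, y, z scaled (see below), then the turn, a rotation vector about the tool's x, y, z scaled (see below). In form: [[hand, [x, y, z], [rx, ry, rz]], ...]. A call has exactly 10 rows; each row shifts and turns the commanded pose from where the row before left it, along the tool's axes as they then stand; what a row does not reach is not made up. The controller multiplies each number of a shift by 0.04 m and each number of a turn by 0.1 rad. A row lasts 1/8 s, in which the tool goes at most 62.5 mm and 10.7 degrees, less where a joint would pass 70% of its speed; a pose out of reach is approached as far as the arm can. A call with a number of a shift or a turn outside -1 to 1 is refused whole. A call with a gripper value outside its range is refused whole. The fingers move at their own pace and stop on an object; FORCE is the grip in N (left out, the last holds). Time passes only in rows, so rows that do not move let the fingers close, or fill a call up. It gives the time, the measured TCP pose, the force, the opening and the grip force at its end, in the units of the state.
- sensors.state(): the state, without advancing time (a new reading comes with each control period).
- eyes.snapshot(name): name is "scene" or "top"; returns a dict with "img" (384x512x3 uint8, blue, green, red), "fovy" (degrees; the focal length in pixels is half the picture's height over the tangent of half this angle, whatever the lens; pixels are square), "cx", "cy" (the principal point, pixels), "extrinsics" (4x4, takes a point from world to camera coordinates). Camera axes: x right, y up, looking along -z (the intrinsics and any distortion apply to the point x, -y, -z); pixel columns grow to the right and rows downward; lengths in m; the calibration is good to about 2 mm. A picture is of the moment at which its call begins. There is no depth.
- job.hand_in(): hands the job in; it is judged then, once.
The state is a dict: "time": time; "qpos": joint angles; "qd": joint speeds; "joint_torque": joint torques, N m; "tcp_pos": TCP position; "eef_rot": TCP orientation; "force": force on the tool from outside, world axes, zero at the start; "ft_torque": the same for the moment, N m; "width": finger opening in m; "grip_force": force on a finger pad.
Only numpy, scipy, OpenCV 4.12 (cv2) and the standard library are available. Lean on these libraries where they do the work, as an engineer would, in place of code of your own. Each camera call takes 0.05 s, during which the arm holds its last target. There are 200 camera calls.

### The job

Tidy up after cooking: put the lemon and the lime in the two bays of the brown wooden fruit tray, one in each bay, stand the spice jar and the salt shaker upright in the two wells of the white caddy, one in each well, and lay the peeler flat and lengthwise in the blue tray. It does not matter which of a pair takes which bay or well.

Things in the scene. Friction and masses are not known exactly. Their poses are not given: they have to be found in the camera images.
- lemon: Yellow lemon lying on its side, 78 (x, long axis) x 55 (y) x 56 (z) mm, about 110 g. Origin at the centre of its underside as it lies at the start, z up; it rolls with the fruit, so use lemon_center for its place. Grip it across y.
- lemon_center (a point): Centre of the lemon, 28 mm above its underside; axes as lemon.
- lime: Green lime lying on its side, 53 (x) x 46 (y) x 48 (z) mm, about 50 g. Origin at the centre of its underside as it lies at the start, z up; it rolls with the fruit, so use lime_center for its place.
- lime_center (a point): Centre of the lime, 24 mm above its underside; axes as lime.
- spice_jar: Standing round spice jar with red and cream label and dark flip cap, 44 mm diameter, 96 mm tall, about 110 g. Origin at the centre of its bottom, z up. Glass body 42 mm wide to 75 mm up, cap above.
- salt_shaker: Standing round glass salt shaker with steel cap, 44 mm diameter, 90 mm tall, about 100 g. Origin at the centre of its bottom, z up. Body to 70 mm up, cap above 34 mm wide.
- peeler: White handled peeler lying flat, 170 (x, long axis) x 25 (y) x 18 (z) mm, about 100 g. Origin at the centre of its underside, z up. The thick handle runs from x = -83 to about x = -10 mm (22 to 24 mm wide, 16 to 18 mm high), the neck narrows to x = +21 mm, and the thin blade (13 to 20 mm wide) points to +x. Grip the handle across y at about x = -25 mm.
- fruit_tray: Brown wooden tray, fixed, 108 (x) x 206 (y) x 22 mm high. Origin at the centre of its underside, z up. A wall across the middle (at y = 0) parts it into two open square bays, each about 100 x 97 mm inside, centred at y = +50.5 and y = -50.5 mm. Floor 4 to 5 mm thick, walls 4 mm thick, their tops 22 mm above the worktop.
- cruet_caddy: White plastic caddy, fixed, 78 (x) x 154 (y) x 36 mm high. Origin at the centre of its underside, z up. A wall across the middle (at y = 0) parts it into two square wells, each about 70 x 71 mm inside, centred at y = +37.5 and y = -37.5 mm. Floor 4 to 5 mm thick, walls 4 mm thick, their tops 36 mm above the worktop.
- utensil_tray: Blue plastic tray, fixed, one open compartment, 90 (x) x 216 (y, long axis) x 18 mm high; about 82 x 208 mm inside. Origin at the centre of its underside, z up. Floor 4 to 5 mm thick, walls 4 mm thick, their tops 18 mm above the worktop.
Not all that is in view belongs to the job. There is more than one size of the lemon; the one meant has the size given above. What is shaped like the salt_shaker but purple is not meant.

How it is judged:
By the outcome, as a careful person would: the job done as asked, in the order asked, and still so for the second after the job is handed in, with the robot touching nothing.
It also fails if it takes over 144 s, if anything falls off the work surface, if the arm or the gripper's body presses on something with over 40 N, if the wrist force passes 120 N, or if a joint passes its speed limit or range.

## Working session

There is one attempt and no reset: what is moved stays moved. The work goes in short steps, Python scripts to look and compute and a shell command to move; the robot and the scene stay as the last step left them, time stands still between calls to the robot, and variables do not carry over. Pictures are saved under pics/ and viewed, at most 14 in all, crops included, and the job is handed in when it is done.

```bash
ls; mkdir -p pics; python3 - <<'E'
from bench import sensors, eyes, robot
import cv2,pickle
for n in("scene","top"):
    s=eyes.snapshot(n); pickle.dump(s,open(f"{n}0.pkl","wb")); cv2.imwrite(f"pics/{n}0.png",cv2.resize(s["img"],(768,576),interpolation=cv2.INTER_CUBIC))
    print(n,s["fovy"],s["cx"],s["cy"],s["extrinsics"].round(3).tolist(),[k for k in s])
print(sensors.state(),robot.tcp_to_grasp)
E
```

```text
pics
scene 52.27278503612036 259.25817427515625 183.97472394546367 [[0.722, -0.692, 0.006, -0.392], [0.449, 0.476, 0.756, -0.265], [-0.526, -0.543, 0.655, -0.822], [0.0, 0.0, 0.0, 1.0]] ['img', 'fovy', 'cx', 'cy', 'extrinsics']
top 43.70452087919153 256.29314243863894 192.7877187293346 [[0.025, -1.0, 0.017, -0.058], [0.998, 0.026, 0.063, -0.507], [-0.063, 0.016, 0.998, -1.49], [0.0, 0.0, 0.0, 1.0]] ['img', 'fovy', 'cx', 'cy', 'extrinsics']
{'time': 0.1, 'qpos': array([ 1.14669384e+00,  5.27777547e-02,  1.40162447e+00,  3.76477395e-06,
        1.68861558e+00, -7.03096325e-02]), 'qd': array([ 0.00259705, -0.00108597, -0.00337081,  0.00018741, -0.00019826,
       -0.00193678]), 'joint_torque': array([ 8.56549359e-04, -3.82579887e+01, -3.60987067e+01, -5.94847870e-05,
        4.70790808e-03,  8.59152152e-06]), 'tcp_pos': array([0.18176015, 0.49224139, 0.23055393]), 'eef_rot': array([-3.14017128e+00, -1.03849598e-04,  2.78780017e+00]), 'force': array([ 0.0159957 , -0.34817187,  0.1410059 ]), 'ft_torque': array([-0.00095719, -0.03643744, -0.0113248 ]), 'grip_force': 0.0, 'width': 0.08541489800148892} 0.0187
```

View pics/scene0.png

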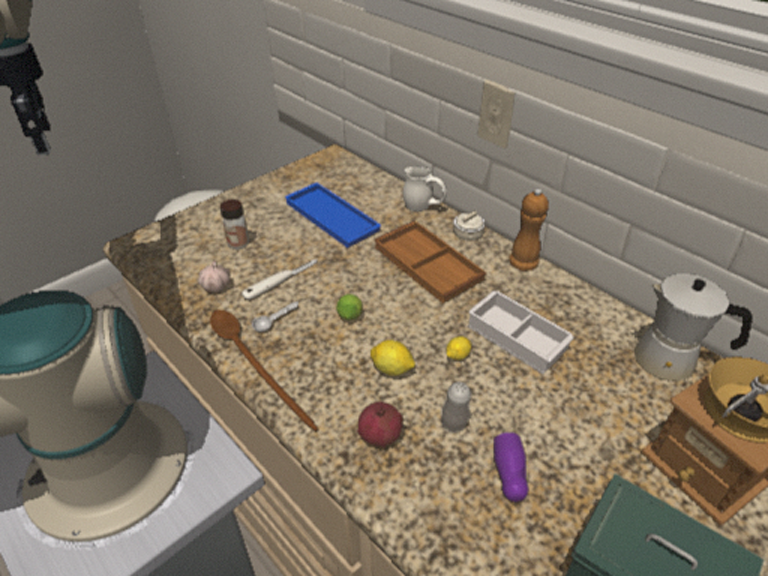

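View pics/top0.png

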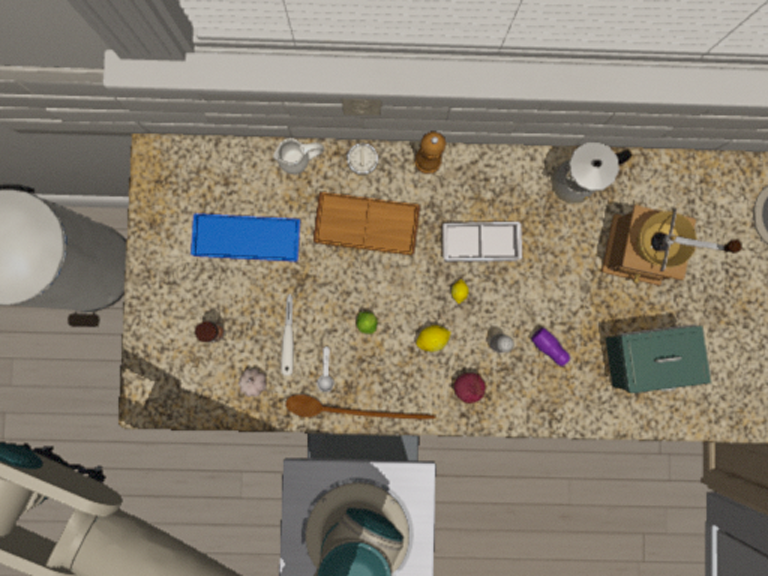

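The views show lemon at scene (392,358) / top (432,338) in the ×1.5 images, lime (349,306) / (367,322), jar cap (232,208) / (207,331), shaker (457,405) / (502,343), and peeler (270,283) / (288,335). The trays are blue at top (245,238), brown at (367,223) and white at (482,241). Next I segment and triangulate.

```bash
cat > h.py <<'E'
import numpy as np, cv2, pickle
def K(s):
    f=s["img"].shape[0]/2/np.tan(np.radians(s["fovy"])/2); return f
def ray(s,p):
    E=s["extrinsics"]; R,t=E[:3,:3],E[:3,3]; f=K(s)
    d=R.T@np.array([(p[0]-s["cx"])/f,-(p[1]-s["cy"])/f,-1]); return -R.T@t,d/np.linalg.norm(d)
def atz(s,p,z):
    c,d=ray(s,p); return c+d*(z-c[2])/d[2]
def tri(s1,p1,s2,p2):
    c1,d1=ray(s1,p1);c2,d2=ray(s2,p2)
    a=np.linalg.lstsq(np.c_[d1,-d2],c2-c1,rcond=None)[0]
    A,B=c1+a[0]*d1,c2+a[1]*d2; return (A+B)/2,np.linalg.norm(A-B)
def proj(s,X):
    c=s["extrinsics"]@np.r_[X,1]; f=K(s); return np.array([s["cx"]+f*c[0]/-c[2],s["cy"]-f*c[1]/-c[2]])
def seg(s,lo,hi,win):
    """largest blob of HSV range within window (x0,y0,x1,y1): centroid, contour"""
    m=cv2.inRange(cv2.cvtColor(s["img"],cv2.COLOR_BGR2HSV),np.array(lo),np.array(hi))
    w=np.zeros_like(m);x0,y0,x1,y1=[int(v) for v in win];w[y0:y1,x0:x1]=m[y0:y1,x0:x1]
    w=cv2.morphologyEx(w,cv2.MORPH_CLOSE,np.ones((3,3)))
    cs,_=cv2.findContours(w,cv2.RETR_EXTERNAL,cv2.CHAIN_APPROX_NONE)
    c=max(cs,key=cv2.contourArea);M=cv2.moments(c)
    return np.array([M["m10"]/M["m00"],M["m01"]/M["m00"]]),c[:,0,:]
E
python3 - <<'E'
from h import *
S,T=[pickle.load(open(n+"0.pkl","rb")) for n in("scene","top")]
w=lambda x,y,r:[v/1.5 for v in(x-r,y-r,x+r,y+r)]
for n,lo,hi,a,b,r in [("lemon",(20,130,60),(34,255,255),(392,358),(432,338),30),("minilemon",(20,130,60),(34,255,255),(459,348),(459,291),18),("lime",(35,120,40),(65,255,255),(349,306),(367,322),24)]:
    p,c=seg(S,lo,hi,w(*a,r));q,d=seg(T,lo,hi,w(*b,r))
    X,e=tri(S,p,T,q);g=cv2.fitEllipse(np.array([atz(T,x,X[2])[:2]*1000 for x in d],np.float32))
    print(n,p*1.5,q*1.5,X.round(4),round(e,4),"major ax ang deg world",g[1],g[2])
# blue/brown tray
for n,lo,hi,a,b in [("blue",(105,150,60),(125,255,255),(285,180,382,248),(185,205,305,270)),("brown",(5,120,60),(18,255,230),(370,220,488,302),(308,188,422,256))]:
    z=.018 if n=="blue" else .022
    for s,win in((S,a),(T,b)):
        c0,c=seg(s,lo,hi,[v/1.5 for v in win])
        print(n,c0*1.5,[np.round(v,1) for v in cv2.minAreaRect(np.array([atz(s,x,z)[:2]*1000 for x in c],np.float32))])
im=np.vstack([cv2.resize(I["img"][int(y0/1.5):int(y0/1.5)+75,int(x0/1.5):int(x0/1.5)+200],None,fx=4,fy=4,interpolation=cv2.INTER_CUBIC) for I,x0,y0 in((S,300,270),(T,330,210))])
cv2.imwrite("pics/c1.png",im)
E
```

```text
lemon [391.59658485 357.03148346] [432.55400697 337.5966899 ] [ 0.4091 -0.1465  0.0285] 0.0013 major ax ang deg world (51.3687629699707, 69.92572021484375) 21.61182975769043
minilemon [458.10277778 347.54722222] [459.39959839 290.75502008] [ 0.5086 -0.2016  0.0195] 0.0014 major ax ang deg world (34.24061584472656, 47.674713134765625) 89.31396484375
lime [348.09857143 306.15428571] [365.97826087 321.91304348] [ 0.4378 -0.0073  0.0252] 0.0023 major ax ang deg world (38.73972702026367, 44.68872833251953) 116.50529479980469
blue [331.47553381 213.22064057] [array([604.6, 249.4]), array([227.5,  96.9]), np.float64(88.7)]
blue [244.69983949 236.81902087] [array([610.8, 250.9]), array([221.6,  88.6]), np.float64(88.6)]
brown [429.02305665 260.35204216] [array([638.9,  -5. ]), array([224.6, 121.9]), np.float64(84.2)]
brown [365.73683031 222.97982515] [array([645.6,  -2.3]), array([214.8, 112.3]), np.float64(84.0)]
```

View pics/c1.png

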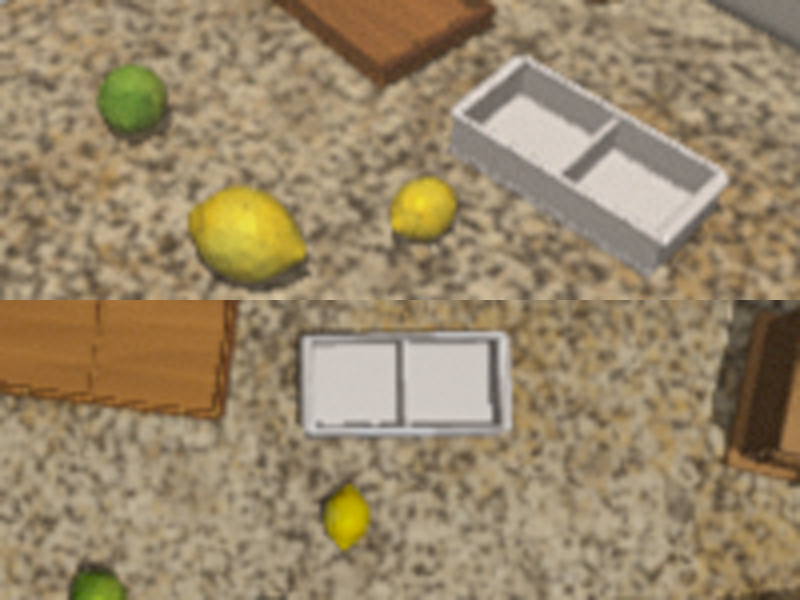

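The caddy rim is clearly resolved in both views: scene crop corners at (522,57), (726,178), (660,245) and (452,112), top crop corners at (302,333), (508,332), (512,434) and (303,436). The lime, lemon and mini lemon are also clear. Now the standing items and the peeler.

```bash
python3 - <<'E'
from h import *
S,T=[pickle.load(open(n+"0.pkl","rb")) for n in("scene","top")]
sc=[(522,57),(726,178),(660,245),(452,112)]; tc=[(304,34),(509,33),(511,134),(304,135)]
P=[]
for a,b in zip(sc,tc):
    X,e=tri(S,(200+a[0]/4,180+a[1]/4),T,(220+b[0]/4,140+b[1]/4)); P.append(X); print(X.round(4),round(e,4))
print("caddy",np.mean(P,0)); print("caddy top-only",np.mean([atz(T,(220+b[0]/4,140+b[1]/4),.036) for b in tc],0))
g=lambda I,x0,y0,w,h:cv2.resize(I["img"][int(y0/1.5):int(y0/1.5)+h,int(x0/1.5):int(x0/1.5)+w],(400,300),interpolation=cv2.INTER_CUBIC)
# each 66x50 px -> x6 ; peeler 100x75 -> x4
im=np.vstack([np.hstack([g(S,190,190,66,50),g(T,170,300,66,50)]),np.hstack([g(S,410,370,66,50),g(T,460,310,66,50)])])
cv2.imwrite("pics/c2.png",im)
E
```

```text
[ 0.6497 -0.1655  0.0324] 0.0004
[ 0.6533 -0.3245  0.0345] 0.0046
[ 0.5744 -0.3279  0.0375] 0.0014
[ 0.5711 -0.1681  0.0353] 0.0031
caddy [ 0.61214216 -0.24648873  0.03491992]
caddy top-only [ 0.61218544 -0.24675652  0.036     ]
```

View pics/c2.png

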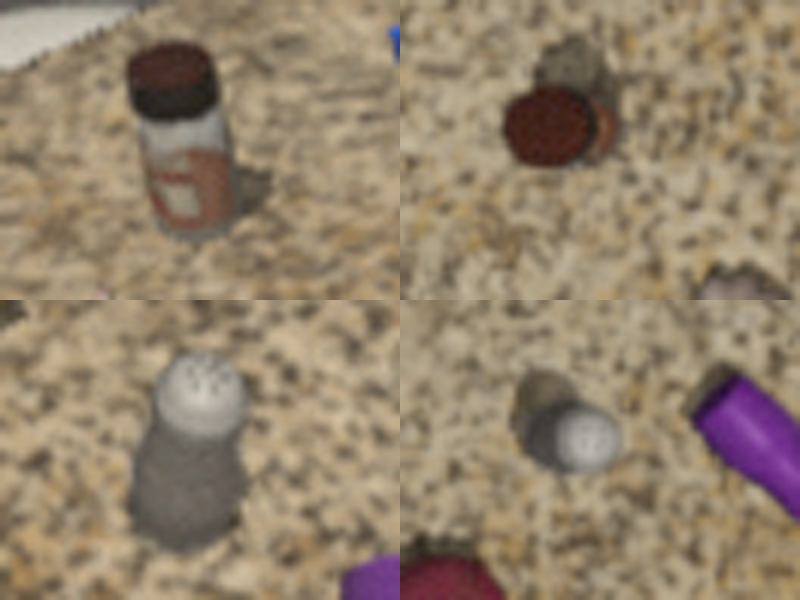

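The jar cap top is at scene crop (172,64) and top crop (549,126). The shaker cap is at scene crop (200,390) and top crop (587,440). Both stand upright.

```bash
python3 - <<'E'
from h import *
S,T=[pickle.load(open(n+"0.pkl","rb")) for n in("scene","top")]
k=400/66
def o(x,y): return int(x/1.5),int(y/1.5)
def px(o_,a): return (o_[0]+a[0]/k-.4,o_[1]+a[1]/6-.4)
print("jar cap",tri(S,px(o(190,190),(172,64)),T,px(o(170,300),(149,126))))
print("jar base",atz(S,px(o(190,190),(192,205)),0.005), "topz.096",atz(T,px(o(170,300),(149,126)),.096))
print("shaker cap",tri(S,px(o(410,370),(200,90)),T,px(o(460,310),(187,140))))
print("shaker base",atz(S,px(o(410,370),(187,220)),0.005),"topz.085",atz(T,px(o(460,310),(187,140)),.085))
for s,win in((S,(240,255,325,302)),(T,(275,290,300,378))):
    x0,y0,x1,y1=[int(v/1.5) for v in win]
    cv2.imwrite("pics/p%d.png"%(s is T),s["img"][y0:y1,x0:x1]); print(x0,y0)
    c0,c=seg(s,(0,0,185),(180,70,255),(x0,y0,x1,y1))
    W=np.array([atz(s,x,.014)[:2]*1000 for x in c],np.float32);print("peeler",cv2.minAreaRect(W))
g=lambda s,x0,y0,w,h,f:cv2.resize(s["img"][int(y0/1.5):int(y0/1.5)+h,int(x0/1.5):int(x0/1.5)+w],None,fx=f,fy=f,interpolation=cv2.INTER_CUBIC)
cv2.imwrite("pics/c3.png",np.hstack([g(S,225,240,80,66,6),g(T,260,285,40,66,6)]))
E
```

```text
jar cap (array([0.41123991, 0.30649046, 0.09768998]), np.float64(0.0013294707984243404))
jar base [0.41140945 0.31824799 0.005     ] topz.096 [0.41180784 0.30652679 0.096     ]
shaker cap (array([ 0.4017901 , -0.2878139 ,  0.07954027]), np.float64(7.678063297447121e-05))
shaker base [ 0.40143403 -0.29007876  0.005     ] topz.085 [ 0.40180581 -0.28677457  0.085     ]
160 170
peeler ((378.58111572265625, 156.93399047851562), (105.9206314086914, 22.93000030517578), 0.21816566586494446)
183 193
peeler ((374.23046875, 153.71324157714844), (22.544082641601562, 105.69283294677734), 85.76236724853516)
```

View pics/c3.png

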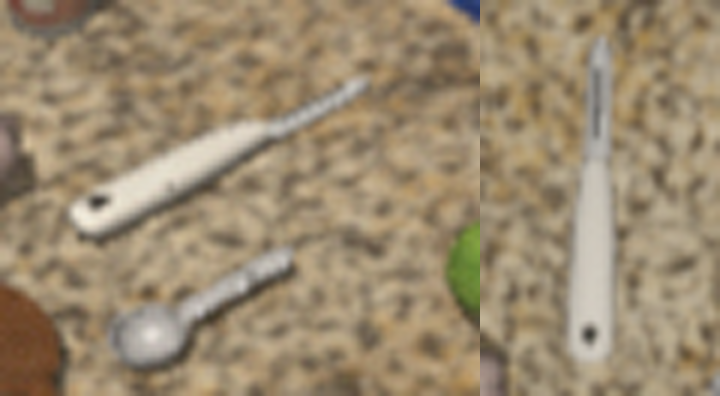

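The peeler handle end is at top crop (590,358) and its tip at (600,38), so the blade points towards +x. I'll write a motion-planning helper (targets → equal rows) and check the peeler and jar axes.

```bash
cat > go.py <<'E'
import sys,numpy as np
from scipy.spatial.transform import Rotation as Ro
from bench import sensors
# usage: go.py x y z yaw_deg n : n equal rows (scaled shift, turn) from the present measured pose to TCP goal pointing down
x,y,z,yaw,n=map(float,sys.argv[1:6]);n=int(n)
s=sensors.state();R=Ro.from_euler("xyz",s["eef_rot"])
c=[Ro.from_euler("xyz",[np.pi,0,np.radians(a)]) for a in(yaw,)][0]
w=(R.inv()*c).as_rotvec()
d=R.inv().apply(np.array([x,y,z])-s["tcp_pos"])
A=sum(Ro.from_rotvec(w*k/n).as_matrix() for k in range(n))
sh=np.linalg.solve(A,d)/.04; t=w/n/.1
print("t",s["time"],"tcp",s["tcp_pos"].round(4),"yaw",np.degrees(s["eef_rot"][2]).round(1),"q6",s["qpos"][5].round(2),"w",round(s["width"],4))
print("row",n,"x",sh.round(3).tolist(),t.round(3).tolist())
E
python3 - <<'E'
from h import *
S,T=[pickle.load(open(n+"0.pkl","rb")) for n in("scene","top")]
a,b=(173+110/6-.4,190+358/6-.4),(173+120/6-.4,190+38/6-.4)
sa,sb=(150+85/6-.4,160+220/6-.4),(150+366/6-.4,160+80/6-.4)
A,B=tri(S,sa,T,a),tri(S,sb,T,b);print(A,B)
A2,B2=atz(T,a,.012),atz(T,b,.012);print(A2,B2,np.degrees(np.arctan2(*(B2-A2)[1::-1])))
for z in(0,.096):print([ (proj(S,(x,y,z))-(126,126))*6 for x,y in((.411,.3065),(.4112,.318))])
E
python3 go.py .44 .2 .22 125 10
```

```text
(array([0.32758895, 0.15407676, 0.01477783]), np.float64(0.002071137349363492)) (array([0.49343477, 0.15691082, 0.00246977]), np.float64(0.001602620673001492))
[0.32654288 0.15494724 0.012     ] [0.49357126 0.15532234 0.012     ] 0.1286704691626317
[array([201.18520332, 220.81322641]), array([189.19062505, 210.69999754])]
[array([169.44687112,  64.64903999]), array([156.97173699,  54.84648993])]
t 0.1 tcp [0.1818 0.4922 0.2306] yaw 159.7 q6 -0.07 w 0.0854
row 10 x [-0.966, -0.217, 0.027] [-0.001, 0.0, 0.606]
```

```bash
python3 -m inch '[[0,[-0.966,-0.217,0.027],[0,0,0.606]],[0,[-0.966,-0.217,0.027],[0,0,0.606]],[0,[-0.966,-0.217,0.027],[0,0,0.606]],[0,[-0.966,-0.217,0.027],[0,0,0.606]],[0,[-0.966,-0.217,0.027],[0,0,0.606]],[0,[-0.966,-0.217,0.027],[0,0,0.606]],[0,[-0.966,-0.217,0.027],[0,0,0.606]],[0,[-0.966,-0.217,0.027],[0,0,0.606]],[0,[-0.966,-0.217,0.027],[0,0,0.606]],[0,[-0.966,-0.217,0.027],[0,0,0.606]]]' 40; python3 go.py .409 -.1465 .1 111.6 10
```

```text
time: 1.35
tcp_pos: [0.4404, 0.1989, 0.22]
eef_rot: [-3.141, -0.0, 2.18]
force: [0.5, -0.1, 0.2]
width: 0.0858
grip_force: 0.0
t 1.35 tcp [0.4404 0.1989 0.22  ] yaw 124.9 q6 -0.26 w 0.0858
row 10 x [-0.719, -0.487, 0.3] [-0.001, -0.0, 0.232]
```

```bash
python3 -m inch '[[0,[-0.719,-0.487,0.3],[0,0,0.232]],[0,[-0.719,-0.487,0.3],[0,0,0.232]],[0,[-0.719,-0.487,0.3],[0,0,0.232]],[0,[-0.719,-0.487,0.3],[0,0,0.232]],[0,[-0.719,-0.487,0.3],[0,0,0.232]],[0,[-0.719,-0.487,0.3],[0,0,0.232]],[0,[-0.719,-0.487,0.3],[0,0,0.232]],[0,[-0.719,-0.487,0.3],[0,0,0.232]],[0,[-0.719,-0.487,0.3],[0,0,0.232]],[0,[-0.719,-0.487,0.3],[0,0,0.232]]]' 40; python3 go.py .409 -.1465 .006 111.6 5
```

```text
time: 2.6
tcp_pos: [0.4088, -0.1461, 0.0998]
eef_rot: [-3.141, -0.0, 1.949]
force: [0.5, -0.0, 0.8]
width: 0.0855
grip_force: 0.0
t 2.6 tcp [ 0.4088 -0.1461  0.0998] yaw 111.7 q6 -0.81 w 0.0855
row 5 x [-0.002, 0.0, 0.469] [-0.0, -0.001, 0.003]
```

```bash
python3 -m inch '[[0,[0,0,0.47],[0,0,0]],[0,[0,0,0.47],[0,0,0]],[0,[0,0,0.47],[0,0,0]],[0,[0,0,0.47],[0,0,0]],[0,[0,0,0.47],[0,0,0]],[1,[0,0,0],[0,0,0]],[1,[0,0,0],[0,0,0]],[1,[0,0,0],[0,0,0]],[1,[0,0,0],[0,0,0]],[1,[0,0,0],[0,0,0]]]' 40; python3 go.py .42 -.14 .12 105 8
```

```text
time: 3.85
tcp_pos: [0.41, -0.1455, 0.0075]
eef_rot: [3.14, 0.001, 1.95]
force: [-1.4, 0.3, 6.5]
width: 0.0525
grip_force: 42.4
t 3.85 tcp [ 0.41   -0.1455  0.0075] yaw 111.7 q6 -0.8 w 0.0525
row 8 x [0.006, 0.035, -0.352] [0.002, 0.002, 0.146]
```

```bash
python3 -m inch '[[1,[0,0,-0.7],[0,0,0]],[1,[0,0,-0.7],[0,0,0]],[1,[0,0,-0.7],[0,0,0]],[1,[0,0,-0.7],[0,0,0]],[1,[0,0,0],[0,0,0.8]],[1,[0,0,0],[0,0,0.8]],[1,[0,0,0],[0,0,0.8]],[1,[0,0,0],[0,0,0.8]],[1,[0,0,0],[0,0,0.8]],[1,[0,0,0],[0,0,0.8]]]'; python3 go.py .640 -.0525 .1 84 8
```

```text
time: 5.1
tcp_pos: [0.4091, -0.1449, 0.1182]
eef_rot: [-3.141, -0.0, 1.467]
force: [-0.0, -0.3, -2.0]
width: 0.0527
grip_force: 42.4
t 5.1 tcp [ 0.4091 -0.1449  0.1182] yaw 84.1 q6 -0.32 w 0.0527
row 8 x [0.362, 0.688, 0.057] [-0.001, -0.001, 0.001]
```

```bash
python3 -m inch '[[1,[0.36,0.69,0.057],[0,0,0]],[1,[0.36,0.69,0.057],[0,0,0]],[1,[0.36,0.69,0.057],[0,0,0]],[1,[0.36,0.69,0.057],[0,0,0]],[1,[0.36,0.69,0.057],[0,0,0]],[1,[0.36,0.69,0.057],[0,0,0]],[1,[0.36,0.69,0.057],[0,0,0]],[1,[0.36,0.69,0.057],[0,0,0]],[1,[0,0,0],[0,0,0]],[1,[0,0,0],[0,0,0]]]'; python3 go.py .640 -.0525 .014 84 5
python3 - <<'E'
from bench import eyes; import cv2,numpy as np
from h import *
T=eyes.snapshot("top");S=eyes.snapshot("scene")
g=lambda s,x0,y0:cv2.resize(s["img"][y0:y0+75,x0:x0+100],None,fx=4,fy=4,interpolation=cv2.INTER_CUBIC)
cv2.imwrite("pics/a1.png",np.hstack([g(S,240,130),g(T,200,115)]))
E
```

```text
time: 6.35
tcp_pos: [0.64, -0.0529, 0.0997]
eef_rot: [-3.14, -0.0, 1.47]
force: [-0.4, 0.2, -0.3]
width: 0.0526
grip_force: 42.5
t 6.35 tcp [ 0.64   -0.0529  0.0997] yaw 84.2 q6 -0.04 w 0.0526
row 5 x [0.002, -0.0, 0.429] [-0.003, -0.0, 0.007]
```

View pics/a1.png

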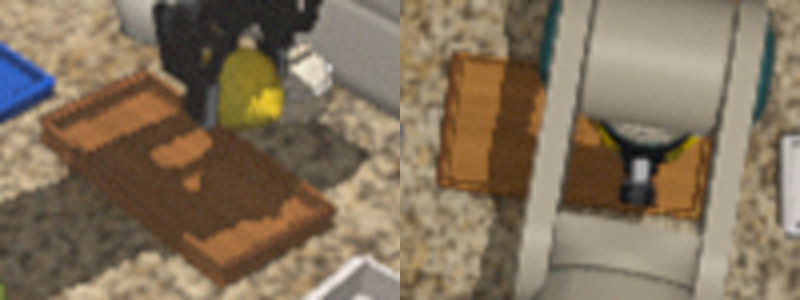

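The lemon is held, upright over the right bay (scene crop 250,95). Lowering, opening part way so the finger backs clear the bay walls, then lifting.

```bash
python3 -m inch '[[1,[0,0,0.43],[0,0,0]],[1,[0,0,0.43],[0,0,0]],[1,[0,0,0.43],[0,0,0]],[1,[0,0,0.43],[0,0,0]],[1,[0,0,0.42],[0,0,0]],[1,[0,0,0],[0,0,0]],[0.25,[0,0,0],[0,0,0]],[0.25,[0,0,0],[0,0,0]],[0.25,[0,0,0],[0,0,0]],[0.25,[0,0,0],[0,0,0]]]'
```

```text
time: 7.7
tcp_pos: [0.6407, -0.0528, 0.0149]
eef_rot: [3.141, -0.0, 1.47]
force: [0.3, -0.6, 0.5]
width: 0.0641
grip_force: 0.0
```

Now lift, fully open, then head to the lime.

```bash
python3 -m inch '[[0.25,[0,0,-0.5],[0,0,0]],[0.25,[0,0,-0.5],[0,0,0]],[0.25,[0,0,-0.7],[0,0,0]],[0,[0,0,-0.8],[0,0,0]],[0,[0,-0.8,0],[0,0,0]],[0,[0,-0.8,0],[0,0,0]],[0,[0,-0.8,0],[0,0,0]],[0,[0,-0.8,0],[0,0,0]],[0,[0,-0.8,0],[0,0,0]],[0,[0,-0.8,0],[0,0,0]]]'
python3 - <<'E'
from bench import eyes; import cv2,numpy as np
from h import *
T=eyes.snapshot("top");S=eyes.snapshot("scene")
for n,lo,hi in(("lemon",(20,130,60),(34,255,255)),("lime",(35,120,40),(65,255,255))):
  for nm,s,win in(("S",S,(245,140,330,205) if n=="lemon" else (210,185,250,225)),("T",T,(205,120,285,172) if n=="lemon" else (228,200,262,230))):
    try:
        p,c=seg(s,lo,hi,win);print(n,nm,p.round(1),len(c),atz(s,p,.033 if n=="lemon" else .024).round(4))
    except Exception as e: print(n,nm,e)
g=lambda s,x0,y0:cv2.resize(s["img"][y0:y0+112,x0:x0+100],None,fx=4,fy=4,interpolation=cv2.INTER_CUBIC)
cv2.imwrite("pics/a2.png",np.hstack([g(S,210,130),g(T,200,115)]))
E
python3 go.py .438 -.0075 .1 116 8
```

```text
time: 8.95
tcp_pos: [0.4492, -0.0334, 0.1166]
eef_rot: [3.139, 0.0, 1.47]
force: [0.3, 0.2, 0.7]
width: 0.0855
grip_force: 0.0
lemon S [297.  176.6] 60 [ 0.6385 -0.0541  0.033 ]
lemon T [260.7 150.9] 55 [ 0.639  -0.0552  0.033 ]
lime S [232.2 204.4] 44 [ 0.4371 -0.0068  0.024 ]
lime T max() iterable argument is empty
t 9.05 tcp [ 0.4482 -0.0332  0.1163] yaw 84.2 q6 -0.06 w 0.0853
row 8 x [0.085, -0.021, 0.051] [0.002, 0.001, -0.693]
```

View pics/a2.png

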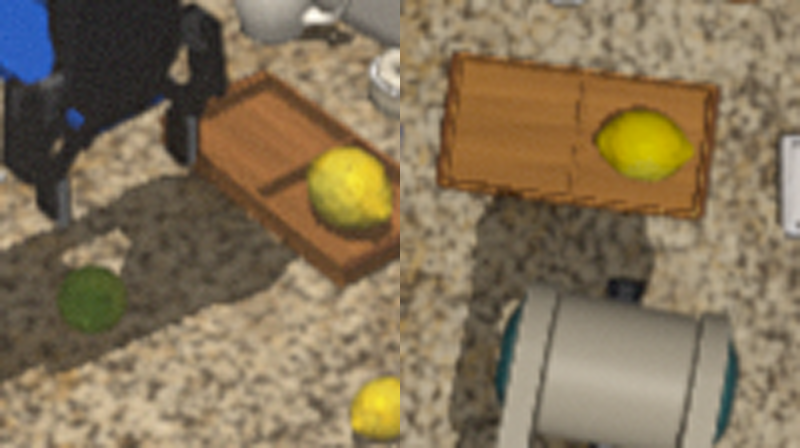

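The lemon sits inside the right bay (top crop 645,145). The lime stays at scene crop (92,298). Next I move over the lime.

```bash
python3 -m inch '[[0,[0.05,-0.032,0.0],[0,0,1]],[0,[0.05,-0.032,0],[0,0,1]],[0,[0.05,-0.032,0],[0,0,1]],[0,[0,0,0],[0,0,1]],[0,[0,0,0],[0,0,1]],[0,[0,0,0],[0,0,1]],[0,[0,0,0],[0,0,1]],[0,[0,0,0],[0,0,1]],[0,[0,0,0],[0,0,1]],[0,[0,0,0],[0,0,1]]]'; python3 go.py .4378 -.0073 .04 26 4
```

```text
time: 10.3
tcp_pos: [0.4481, -0.0269, 0.1163]
eef_rot: [3.14, -0.002, 0.467]
force: [0.1, 0.4, -0.1]
width: 0.0854
grip_force: 0.0
t 10.3 tcp [ 0.4481 -0.0269  0.1163] yaw 26.7 q6 0.96 w 0.0854
row 4 x [-0.004, -0.139, 0.477] [0.004, -0.006, 0.032]
```

```bash
python3 -m inch '[[0,[-0.004,-0.139,0.3],[0,-0.006,0]],[0,[-0.004,-0.139,0.3],[0,-0.006,0]],[0,[-0.004,-0.139,0.3],[0,-0.006,0]],[0,[-0.004,-0.139,0.3],[0,-0.006,0]],[0,[0,0,0.5],[0,0,0]],[0,[0,0,0.55],[0,0,0]],[0,[0,0,0.57],[0,0,0]],[1,[0,0,0],[0,0,0]],[1,[0,0,0],[0,0,0]],[1,[0,0,0],[0,0,0]]]' 30; python3 go.py .42 -.14 .12 105 8
```

```text
time: 11.55
tcp_pos: [0.4372, -0.0074, 0.0031]
eef_rot: [3.14, 0.0, 0.47]
force: [-0.7, 0.5, 2.6]
width: 0.0437
grip_force: 30.8
t 11.55 tcp [ 0.4372 -0.0074  0.0031] yaw 26.9 q6 1.0 w 0.0437
row 8 x [-0.42, 0.166, -0.365] [0.001, 0.001, -1.703]
```

```bash
python3 -m inch '[[1,[0,0,-0.7],[0,0,0]],[1,[0,0,-0.7],[0,0,0]],[1,[0,0,-0.7],[0,0,0]],[1,[0,0,-0.6],[0,0,0]],[1,[0,0,0],[0,0,-0.9]],[1,[0,0,0],[0,0,-0.9]],[1,[0,0,0],[0,0,-0.9]],[1,[0,0,0],[0,0,-0.9]],[1,[0,0,0],[0,0,-0.9]],[1,[0,0,0],[0,0,-0.9]]]'; python3 go.py .651 .048 .095 84 8
```

```text
time: 12.8
tcp_pos: [0.4366, -0.0072, 0.1105]
eef_rot: [-3.141, 0.001, 1.013]
force: [0.1, 0.3, -0.8]
width: 0.0434
grip_force: 30.8
t 12.8 tcp [ 0.4366 -0.0072  0.1105] yaw 58.0 q6 0.46 w 0.0434
row 8 x [0.401, 0.571, 0.048] [-0.001, 0.002, -0.567]
```

```bash
python3 -m inch '[[1,[0.401,0.571,0.048],[0,0,-0.567]],[1,[0.401,0.571,0.048],[0,0,-0.567]],[1,[0.401,0.571,0.048],[0,0,-0.567]],[1,[0.401,0.571,0.048],[0,0,-0.567]],[1,[0.401,0.571,0.048],[0,0,-0.567]],[1,[0.401,0.571,0.048],[0,0,-0.567]],[1,[0.401,0.571,0.048],[0,0,-0.567]],[1,[0.401,0.571,0.048],[0,0,-0.567]],[1,[0,0,0],[0,0,0]],[1,[0,0,0],[0,0,0]]]'; python3 go.py .651 .048 .010 84 5
```

```text
time: 14.05
tcp_pos: [0.6506, 0.0473, 0.0942]
eef_rot: [-3.139, 0.001, 1.463]
force: [0.9, -0.5, -0.4]
width: 0.0433
grip_force: 30.9
t 14.05 tcp [0.6506 0.0473 0.0942] yaw 83.8 q6 0.12 w 0.0433
row 5 x [0.004, 0.002, 0.421] [-0.004, 0.003, -0.007]
```

```bash
python3 -m inch '[[1,[0,0,0.42],[0,0,0]],[1,[0,0,0.42],[0,0,0]],[1,[0,0,0.42],[0,0,0]],[1,[0,0,0.42],[0,0,0]],[1,[0,0,0.42],[0,0,0]],[1,[0,0,0],[0,0,0]],[0.32,[0,0,0],[0,0,0]],[0.32,[0,0,0],[0,0,0]],[0.32,[0,0,0],[0,0,0]],[0.32,[0,0,0],[0,0,0]]]'; python3 go.py .651 .048 .13 84 4
```

```text
time: 15.3
tcp_pos: [0.6509, 0.0474, 0.0102]
eef_rot: [-3.14, 0.001, 1.463]
force: [-0.1, -0.3, -0.5]
width: 0.0579
grip_force: 0.0
t 15.3 tcp [0.6509 0.0474 0.0102] yaw 83.8 q6 0.12 w 0.0579
row 4 x [0.003, -0.0, -0.749] [-0.004, 0.003, -0.007]
```

```bash
python3 -m inch '[[0.32,[0,0,-0.5],[0,0,0]],[0.32,[0,0,-0.7],[0,0,0]],[0.32,[0,0,-0.9],[0,0,0]],[0,[0,0,-1],[0,0,0]],[0,[0,0,-1],[0,0,0]],[0,[0.2,-0.8,0],[0,0,0]],[0,[0.2,-0.8,0],[0,0,0]],[0,[0.2,-0.8,0],[0,0,0]],[0,[0.2,-0.8,0],[0,0,0]],[0,[0.2,-0.8,0],[0,0,0]]]'
python3 - <<'E'
from bench import eyes
from h import *
T=eyes.snapshot("top");S=eyes.snapshot("scene")
for n,lo,hi in(("lemon",(20,130,60),(34,255,255)),("lime",(35,120,40),(65,255,255))):
  for nm,s,win in(("S",S,(240,130,330,205)),("T",T,(205,120,285,172))):
    try:
        p,c=seg(s,lo,hi,win);print(n,nm,p.round(1),len(c),atz(s,p,.033 if n=="lemon" else .029).round(4))
    except Exception as e: print(n,nm,e)
E
python3 go.py .4115 .307 .16 90 8
```

```text
time: 16.55
tcp_pos: [0.4955, 0.1049, 0.1761]
eef_rot: [3.141, 0.001, 1.463]
force: [0.2, -0.7, -0.1]
width: 0.0855
grip_force: 0.0
lemon S [297.  176.6] 60 [ 0.6385 -0.0541  0.033 ]
lemon T [260.7 150.9] 55 [ 0.639  -0.0552  0.033 ]
lime S [273.3 159.6] 40 [0.65   0.0512 0.029 ]
lime T [227.5 147. ] 36 [0.6493 0.0492 0.029 ]
t 16.65 tcp [0.4947 0.1055 0.1762] yaw 83.9 q6 0.24 w 0.0851
row 8 x [0.613, -0.297, 0.05] [-0.0, 0.0, -0.132]
```

Both fruits sit in their bays. On to the jar.

```bash
python3 -m inch '[[0,[0.613,-0.297,0.05],[0,0,-0.132]],[0,[0.613,-0.297,0.05],[0,0,-0.132]],[0,[0.613,-0.297,0.05],[0,0,-0.132]],[0,[0.613,-0.297,0.05],[0,0,-0.132]],[0,[0.613,-0.297,0.05],[0,0,-0.132]],[0,[0.613,-0.297,0.05],[0,0,-0.132]],[0,[0.613,-0.297,0.05],[0,0,-0.132]],[0,[0.613,-0.297,0.05],[0,0,-0.132]],[0,[0,0,0],[0,0,0]],[0,[0,0,0],[0,0,0]]]'; python3 go.py .4115 .307 .044 90 5
python3 - <<'E'
from bench import eyes
from h import *
S=eyes.snapshot("scene")
g=lambda s,x0,y0:cv2.resize(s["img"][y0:y0+75,x0:x0+100],None,fx=4,fy=4,interpolation=cv2.INTER_CUBIC)
cv2.imwrite("pics/a3.png",g(S,110,95))
E
```

```text
time: 17.9
tcp_pos: [0.4141, 0.3056, 0.1589]
eef_rot: [-3.141, 0.001, 1.569]
force: [-0.2, -0.2, 0.1]
width: 0.0856
grip_force: 0.0
t 17.9 tcp [0.4141 0.3056 0.1589] yaw 89.9 q6 0.57 w 0.0856
row 5 x [0.007, -0.013, 0.575] [-0.002, 0.002, -0.004]
```

View pics/a3.png

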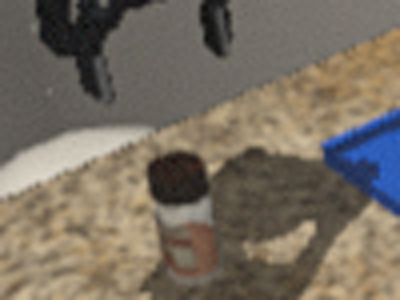

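The jar at crop (183,220) stands below the open fingers, whose tips are at (103,95) and (222,50). Descend and grip.

```bash
python3 -m inch '[[0,[0.007,-0.013,0.575],[0,0,0]],[0,[0.007,-0.013,0.575],[0,0,0]],[0,[0.007,-0.013,0.575],[0,0,0]],[0,[0.007,-0.013,0.575],[0,0,0]],[0,[0.007,-0.013,0.575],[0,0,0]],[1,[0,0,0],[0,0,0]],[1,[0,0,0],[0,0,0]],[1,[0,0,0],[0,0,0]],[1,[0,0,0],[0,0,0]],[1,[0,0,0],[0,0,0]]]' 40; python3 go.py .4115 .307 .18 90 5
```

```text
time: 19.2
tcp_pos: [0.4118, 0.3077, 0.0448]
eef_rot: [3.141, -0.0, 1.569]
force: [2.0, -1.6, 7.3]
width: 0.0415
grip_force: 40.8
t 19.2 tcp [0.4118 0.3077 0.0448] yaw 89.9 q6 0.57 w 0.0415
row 5 x [-0.003, -0.001, -0.676] [0.002, -0.001, -0.004]
```

```bash
python3 -m inch '[[1,[0,0,-0.5],[0,0,0]],[1,[0,0,-0.7],[0,0,0]],[1,[0,0,-0.7],[0,0,0]],[1,[0,0,-0.7],[0,0,0]],[1,[-0.9,0.3,-0.1],[0,0,0]],[1,[-0.9,0.3,-0.1],[0,0,0]],[1,[-0.9,0.3,-0.1],[0,0,0]],[1,[-0.9,0.3,-0.1],[0,0,0]],[1,[-0.9,0.3,-0.1],[0,0,0]],[1,[-0.9,0.3,-0.1],[0,0,0]]]'; python3 go.py .6115 -.209 .15 91 9
```

```text
time: 20.45
tcp_pos: [0.4824, 0.0902, 0.1712]
eef_rot: [-3.139, 0.001, 1.569]
force: [-0.2, 0.3, -0.4]
width: 0.0418
grip_force: 40.6
t 20.45 tcp [0.4824 0.0902 0.1712] yaw 89.9 q6 0.11 w 0.0418
row 9 x [-0.834, 0.353, 0.059] [-0.003, 0.001, -0.021]
```

```bash
python3 -m inch '[[1,[-0.834,0.353,0.059],[-0.003,0,-0.02]],[1,[-0.834,0.353,0.059],[-0.003,0,-0.02]],[1,[-0.834,0.353,0.059],[-0.003,0,-0.02]],[1,[-0.834,0.353,0.059],[-0.003,0,-0.02]],[1,[-0.834,0.353,0.059],[-0.003,0,-0.02]],[1,[-0.834,0.353,0.059],[-0.003,0,-0.02]],[1,[-0.834,0.353,0.059],[-0.003,0,-0.02]],[1,[-0.834,0.353,0.059],[-0.003,0,-0.02]],[1,[-0.834,0.353,0.059],[-0.003,0,-0.02]],[1,[0,0,0],[0,0,0]]]'; python3 go.py .6115 -.209 .0515 91 6
python3 - <<'E'
from bench import eyes
from h import *
S=eyes.snapshot("scene")
cv2.imwrite("pics/a4.png",cv2.resize(S["img"][140:260,280:400],None,fx=4,fy=4,interpolation=cv2.INTER_CUBIC))
E
```

```text
time: 21.7
tcp_pos: [0.6112, -0.21, 0.1488]
eef_rot: [-3.14, 0.0, 1.585]
force: [-0.6, 1.1, -0.5]
width: 0.0415
grip_force: 40.8
t 21.7 tcp [ 0.6112 -0.21    0.1488] yaw 90.8 q6 -0.4 w 0.0415
row 6 x [0.004, 0.002, 0.406] [-0.002, 0.001, -0.006]
```

View pics/a4.png

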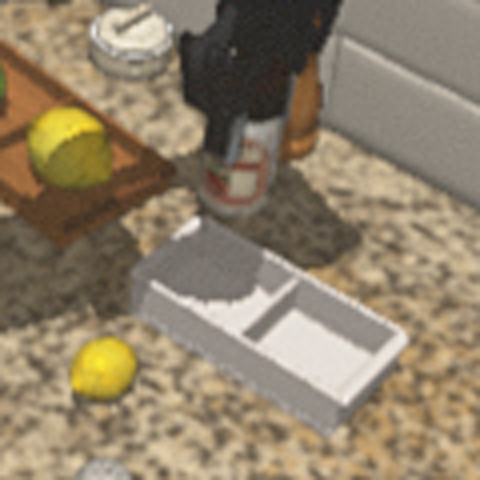

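The jar is held upright over the left well (crop 240,190). Lower it and release.

```bash
python3 -m inch '[[1,[0.004,0,0.45],[0,0,0]],[1,[0.004,0,0.45],[0,0,0]],[1,[0.004,0,0.45],[0,0,0]],[1,[0.004,0,0.45],[0,0,0]],[1,[0.004,0,0.4],[0,0,0]],[1,[0.004,0,0.25],[0,0,0]],[1,[0,0,0],[0,0,0]],[0,[0,0,0],[0,0,0]],[0,[0,0,0],[0,0,0]],[0,[0,0,0],[0,0,0]]]'; python3 go.py .6115 -.209 .17 91 6
```

```text
time: 23.0
tcp_pos: [0.6118, -0.2074, 0.053]
eef_rot: [3.14, 0.001, 1.587]
force: [-0.2, 0.9, 0.1]
width: 0.0856
grip_force: 0.0
t 23.0 tcp [ 0.6118 -0.2074  0.053 ] yaw 90.9 q6 -0.4 w 0.0856
row 6 x [-0.007, -0.001, -0.488] [0.003, 0.002, -0.002]
```

```bash
python3 -m inch '[[0,[0,0,-0.5],[0,0,0]],[0,[0,0,-0.7],[0,0,0]],[0,[0,0,-0.8],[0,0,0]],[0,[0,0,-0.8],[0,0,0]],[0,[-0.33,-0.87,0],[0,0,0]],[0,[-0.33,-0.87,0],[0,0,0]],[0,[-0.33,-0.87,0],[0,0,0]],[0,[-0.33,-0.87,0],[0,0,0]],[0,[-0.33,-0.87,0],[0,0,0]],[0,[-0.33,-0.87,0],[0,0,0]]]'; python3 go.py .4018 -.288 .045 91 5
python3 - <<'E'
from bench import eyes
from h import *
S,T=eyes.snapshot("scene"),eyes.snapshot("top")
g=lambda s,x0,y0:cv2.resize(s["img"][y0:y0+120,x0:x0+100],None,fx=4,fy=4,interpolation=cv2.INTER_CUBIC)
cv2.imwrite("pics/a5.png",np.hstack([g(S,275,175),g(T,270,130)]))
E
```

```text
time: 24.25
tcp_pos: [0.4031, -0.2903, 0.1661]
eef_rot: [3.139, 0.003, 1.587]
force: [-0.7, 0.2, -0.2]
width: 0.085
grip_force: 0.0
t 24.25 tcp [ 0.4031 -0.2903  0.1661] yaw 90.9 q6 -0.71 w 0.085
row 5 x [0.013, -0.007, 0.605] [0.005, 0.005, -0.002]
```

View pics/a5.png

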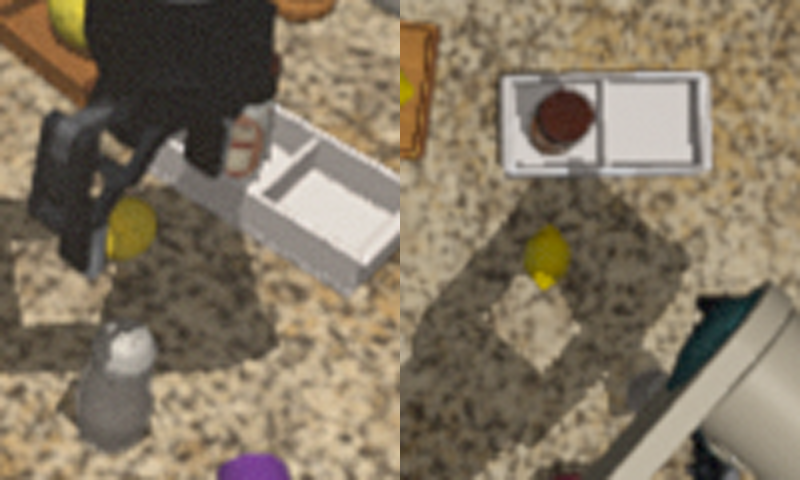

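The jar stands in its well (top crop 560,120). The shaker at scene crop (118,400) is upright and centred beneath the fingers, so I grip its upper body.

```bash
python3 -m inch '[[0,[0.013,-0.007,0.64],[0.005,0.005,0]],[0,[0.013,-0.007,0.64],[0.005,0.005,0]],[0,[0.013,-0.007,0.64],[0.005,0.005,0]],[0,[0.013,-0.007,0.64],[0.005,0.005,0]],[0,[0.013,-0.007,0.64],[0.005,0.005,0]],[1,[0,0,0],[0,0,0]],[1,[0,0,0],[0,0,0]],[1,[0,0,0],[0,0,0]],[1,[0,0,0],[0,0,0]],[1,[0,0,0],[0,0,0]]]' 40; python3 go.py .4018 -.288 .18 91 5
```

```text
time: 25.6
tcp_pos: [0.4036, -0.288, 0.0384]
eef_rot: [3.14, 0.001, 1.587]
force: [-0.7, 0.7, 5.8]
width: 0.0367
grip_force: 40.0
t 25.6 tcp [ 0.4036 -0.288   0.0384] yaw 90.9 q6 -0.71 w 0.0367
row 5 x [-0.0, -0.009, -0.708] [0.002, 0.001, -0.003]
```

```bash
python3 -m inch '[[1,[0,0,-0.4],[0,0,0]],[1,[0,0,-0.6],[0,0,0]],[1,[0,0,-0.6],[0,0,0]],[1,[0,0,-0.6],[0,0,0]],[1,[0,0,-0.6],[0,0,0]],[1,[0,0.7,0],[0,0,0]],[1,[0,0.7,0],[0,0,0]],[1,[0,0.7,0],[0,0,0]],[1,[0,0.7,0],[0,0,0]],[1,[0,0.7,0],[0,0,0]]]'; python3 go.py .6125 -.284 .15 91 5
```

```text
time: 26.85
tcp_pos: [0.5436, -0.2851, 0.1492]
eef_rot: [-3.14, -0.001, 1.587]
force: [0.6, -0.1, -0.7]
width: 0.0366
grip_force: 40.0
t 26.85 tcp [ 0.5436 -0.2851  0.1492] yaw 90.9 q6 -0.56 w 0.0366
row 5 x [-0.0, 0.345, -0.004] [-0.002, -0.002, -0.003]
```

```bash
python3 -m inch '[[1,[0,0.345,0],[0,0,0]],[1,[0,0.345,0],[0,0,0]],[1,[0,0.345,0],[0,0,0]],[1,[0,0.345,0],[0,0,0]],[1,[0,0.345,0],[0,0,0]],[1,[0,0,0.2],[0,0,0]],[1,[0,0,0.3],[0,0,0]],[1,[0,0,0.2],[0,0,0]],[1,[0,0,0],[0,0,0]],[1,[0,0,0],[0,0,0]]]'; python3 go.py .6125 -.284 .044 91 5
python3 - <<'E'
from bench import eyes
from h import *
S=eyes.snapshot("scene")
cv2.imwrite("pics/a6.png",cv2.resize(S["img"][140:260,280:400],None,fx=4,fy=4,interpolation=cv2.INTER_CUBIC))
E
```

```text
time: 28.1
tcp_pos: [0.6116, -0.2841, 0.1202]
eef_rot: [-3.14, -0.001, 1.587]
force: [-0.3, -0.3, -0.6]
width: 0.0366
grip_force: 40.0
t 28.1 tcp [ 0.6116 -0.2841  0.1202] yaw 90.9 q6 -0.51 w 0.0366
row 5 x [-0.0, 0.005, 0.381] [-0.003, -0.002, -0.003]
```

View pics/a6.png

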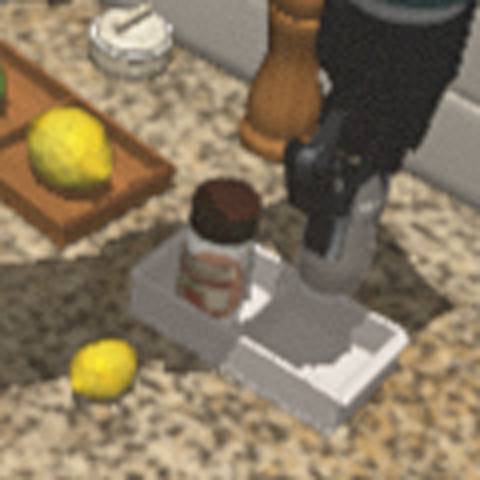

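The shaker hangs upright over the right well (crop 340,240), and the jar stands in the left one. Lower and release.

```bash
python3 -m inch '[[1,[0,0,0.4],[0,0,0]],[1,[0,0,0.45],[0,0,0]],[1,[0,0,0.45],[0,0,0]],[1,[0,0,0.4],[0,0,0]],[1,[0,0,0.2],[0,0,0]],[1,[0,0,0.02],[0,0,0]],[1,[0,0,0],[0,0,0]],[0,[0,0,0],[0,0,0]],[0,[0,0,0],[0,0,0]],[0,[0,0,0],[0,0,0]]]'; python3 go.py .6115 -.284 .17 91 6
```

```text
time: 29.4
tcp_pos: [0.6115, -0.2838, 0.0432]
eef_rot: [-3.14, -0.001, 1.587]
force: [0.1, 0.0, 0.3]
width: 0.0854
grip_force: 0.0
t 29.4 tcp [ 0.6115 -0.2838  0.0432] yaw 90.9 q6 -0.51 w 0.0854
row 6 x [-0.0, -0.001, -0.528] [-0.003, -0.002, -0.002]
```

```bash
python3 -m inch '[[0,[0,0,-0.5],[0,0,0]],[0,[0,0,-0.8],[0,0,0]],[0,[0,0,-0.9],[0,0,0]],[0,[0,0,-0.9],[0,0,0]],[0,[0.9,-0.4,0],[0,0,0]],[0,[0.9,-0.4,0],[0,0,0]],[0,[0.9,-0.4,0],[0,0,0]],[0,[0.9,-0.4,0],[0,0,0]],[0,[0.9,-0.4,0],[0,0,0]],[0,[0.9,-0.4,0],[0,0,0]]]'; python3 go.py .385 .155 .12 180 16
python3 - <<'E'
from bench import eyes
from h import *
S,T=eyes.snapshot("scene"),eyes.snapshot("top")
g=lambda s,x0,y0:cv2.resize(s["img"][y0:y0+120,x0:x0+100],None,fx=4,fy=4,interpolation=cv2.INTER_CUBIC)
cv2.imwrite("pics/a7.png",np.hstack([g(S,300,160),g(T,280,120)]))
E
```

```text
time: 30.65
tcp_pos: [0.5119, -0.0686, 0.1694]
eef_rot: [3.141, -0.001, 1.587]
force: [1.2, 0.8, 0.8]
width: 0.0854
grip_force: 0.0
t 30.65 tcp [ 0.5119 -0.0686  0.1694] yaw 90.9 q6 -0.22 w 0.0854
row 16 x [0.433, 0.101, 0.077] [0.001, -0.0, -0.972]
```

View pics/a7.png

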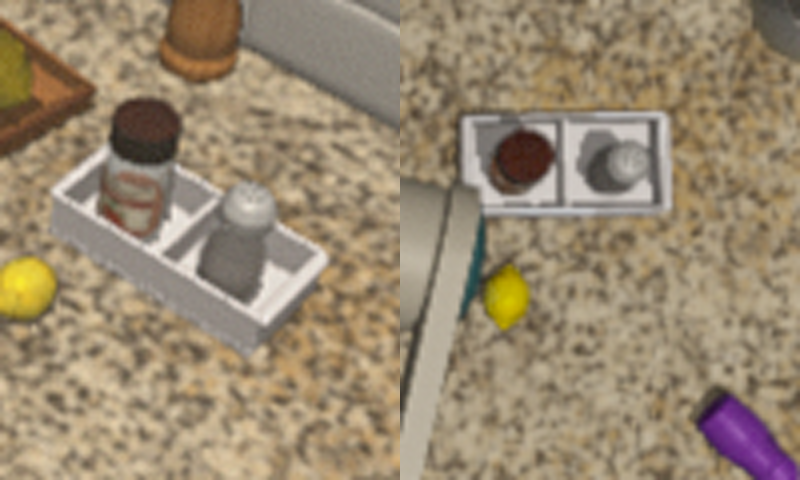

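Jar and shaker both stand upright in their wells (scene crop 140,170 and 245,240). On to the peeler.

```bash
python3 -m inch '[[0,[0.433,0.1,0.077],[0,0,-0.97]],[0,[0.433,0.1,0.077],[0,0,-0.97]],[0,[0.433,0.1,0.077],[0,0,-0.97]],[0,[0.433,0.1,0.077],[0,0,-0.97]],[0,[0.433,0.1,0.077],[0,0,-0.97]],[0,[0.433,0.1,0.077],[0,0,-0.97]],[0,[0.433,0.1,0.077],[0,0,-0.97]],[0,[0.433,0.1,0.077],[0,0,-0.97]],[0,[0.433,0.1,0.077],[0,0,-0.97]],[0,[0.433,0.1,0.077],[0,0,-0.97]]]'; python3 go.py .385 .155 .1 180 8
```

```text
time: 32.0
tcp_pos: [0.4743, 0.0971, 0.1384]
eef_rot: [3.14, -0.001, 2.56]
force: [0.5, 0.3, 0.0]
width: 0.0851
grip_force: 0.0
t 32.0 tcp [0.4743 0.0971 0.1384] yaw 146.7 q6 -0.86 w 0.0851
row 8 x [0.327, 0.083, 0.12] [0.002, -0.0, -0.727]
```

```bash
python3 -m inch '[[0,[0.327,0.083,0.12],[0,0,-0.727]],[0,[0.327,0.083,0.12],[0,0,-0.727]],[0,[0.327,0.083,0.12],[0,0,-0.727]],[0,[0.327,0.083,0.12],[0,0,-0.727]],[0,[0.327,0.083,0.12],[0,0,-0.727]],[0,[0.327,0.083,0.12],[0,0,-0.727]],[0,[0.327,0.083,0.12],[0,0,-0.727]],[0,[0.327,0.083,0.12],[0,0,-0.727]],[0,[0,0,0],[0,0,0]],[0,[0,0,0],[0,0,0]]]'; python3 go.py .385 .155 .001 180 5
```

```text
time: 33.25
tcp_pos: [0.3856, 0.1552, 0.0999]
eef_rot: [3.14, -0.0, 3.137]
force: [0.4, -0.5, 0.1]
width: 0.0854
grip_force: 0.0
t 33.25 tcp [0.3856 0.1552 0.0999] yaw 179.7 q6 -1.27 w 0.0854
row 5 x [0.003, -0.002, 0.494] [0.004, -0.0, -0.009]
```

```bash
python3 -m inch '[[0,[0,0,0.5],[0,0,0]],[0,[0,0,0.5],[0,0,0]],[0,[0,0,0.5],[0,0,0]],[0,[0,0,0.5],[0,0,0]],[0,[0,0,0.42],[0,0,0]],[1,[0,0,0],[0,0,0]],[1,[0,0,0],[0,0,0]],[1,[0,0,0],[0,0,0]],[1,[0,0,0],[0,0,0]],[1,[0,0,0],[0,0,0]]]' 50; python3 go.py .385 .155 .001 180 5
```

```text
time: 34.5
tcp_pos: [0.3853, 0.1557, 0.0031]
eef_rot: [3.14, 0.0, 3.139]
force: [-0.6, -0.4, 6.1]
width: 0.0204
grip_force: 50.8
t 34.5 tcp [0.3853 0.1557 0.0031] yaw 179.8 q6 -1.27 w 0.0204
row 5 x [0.001, -0.004, 0.011] [0.004, 0.0, -0.006]
```

Lift, then rotate to yaw 88.6°.

```bash
python3 -m inch '[[1,[0,0,-0.5],[0,0,0]],[1,[0,0,-0.8],[0,0,0]],[1,[0,0,-0.8],[0,0,0]],[1,[0,0,-0.6],[0,0,0]],[1,[0,0,0],[0,0,1]],[1,[0,0,0],[0,0,1]],[1,[0,0,0],[0,0,1]],[1,[0,0,0],[0,0,1]],[1,[0,0,0],[0,0,1]],[1,[0,0,0],[0,0,1]]]'; python3 go.py .610 .276 .08 88.6 10
```

```text
time: 35.75
tcp_pos: [0.3843, 0.1553, 0.1097]
eef_rot: [-3.141, -0.003, 2.535]
force: [0.1, 0.3, -1.2]
width: 0.0206
grip_force: 50.0
t 35.75 tcp [0.3843 0.1553 0.1097] yaw 145.3 q6 -0.67 w 0.0206
row 10 x [-0.019, 0.666, 0.074] [-0.002, -0.002, 0.989]
```

```bash
python3 -m inch '[[1,[-0.019,0.666,0.074],[0,0,0.989]],[1,[-0.019,0.666,0.074],[0,0,0.989]],[1,[-0.019,0.666,0.074],[0,0,0.989]],[1,[-0.019,0.666,0.074],[0,0,0.989]],[1,[-0.019,0.666,0.074],[0,0,0.989]],[1,[-0.019,0.666,0.074],[0,0,0.989]],[1,[-0.019,0.666,0.074],[0,0,0.989]],[1,[-0.019,0.666,0.074],[0,0,0.989]],[1,[-0.019,0.666,0.074],[0,0,0.989]],[1,[-0.019,0.666,0.074],[0,0,0.989]]]'; python3 go.py .610 .276 .009 88.6 5
python3 - <<'E'
from bench import eyes
from h import *
S,T=eyes.snapshot("scene"),eyes.snapshot("top")
g=lambda s,x0,y0:cv2.resize(s["img"][y0:y0+75,x0:x0+100],None,fx=4,fy=4,interpolation=cv2.INTER_CUBIC)
cv2.imwrite("pics/a8.png",np.hstack([g(S,170,105),g(T,120,120)]))
E
```

```text
time: 37.0
tcp_pos: [0.6103, 0.277, 0.0794]
eef_rot: [-3.138, -0.001, 1.547]
force: [-0.3, -1.2, -0.9]
width: 0.0207
grip_force: 50.0
t 37.0 tcp [0.6103 0.277  0.0794] yaw 88.6 q6 0.39 w 0.0207
row 5 x [-0.005, -0.001, 0.352] [-0.006, -0.002, 0.001]
```

View pics/a8.png

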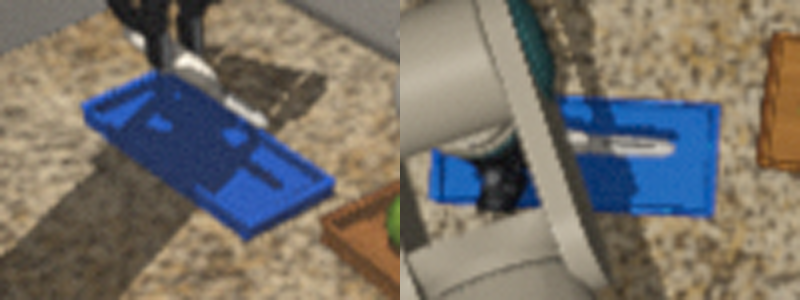

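The peeler is held level and aligned over the blue tray, with the blade tip at top crop (675,150). Lower it, open part way, then lift.

```bash
python3 -m inch '[[1,[-0.005,0,0.4],[0,0,0]],[1,[-0.005,0,0.4],[0,0,0]],[1,[-0.005,0,0.4],[0,0,0]],[1,[-0.005,0,0.35],[0,0,0]],[1,[-0.005,0,0.2],[0,0,0]],[1,[0,0,0.02],[0,0,0]],[1,[0,0,0],[0,0,0]],[0.52,[0,0,0],[0,0,0]],[0.52,[0,0,0],[0,0,0]],[0.52,[0,0,0],[0,0,0]]]'
```

```text
time: 38.35
tcp_pos: [0.6099, 0.2759, 0.0098]
eef_rot: [-3.14, -0.002, 1.55]
force: [0.1, -0.5, -0.4]
width: 0.0411
grip_force: 0.0
```

```bash
python3 -m inch '[[0.52,[0,0,-0.3],[0,0,0]],[0.52,[0,0,-0.5],[0,0,0]],[0.52,[0,0,-0.8],[0,0,0]],[0,[0,0,-0.9],[0,0,0]],[0,[-0.1,-0.9,-0.6],[0,0,0]],[0,[-0.1,-0.9,-0.3],[0,0,0]],[0,[-0.1,-0.9,0],[0,0,0]],[0,[-0.1,-0.9,0],[0,0,0]],[0,[-0.1,-0.9,0],[0,0,0]],[0,[0,0,0],[0,0,0]]]'
python3 - <<'E'
from bench import eyes
from h import *
S,T=eyes.snapshot("scene"),eyes.snapshot("top")
g=lambda s,x0,y0:cv2.resize(s["img"][y0:y0+150,x0:x0+200],None,fx=2,fy=2,interpolation=cv2.INTER_CUBIC)
cv2.imwrite("pics/a9.png",np.hstack([g(S,185,105),cv2.resize(T["img"][120:220,120:353],(400,300))]))
E
```

```text
time: 39.6
tcp_pos: [0.4285, 0.2597, 0.1477]
eef_rot: [3.141, -0.003, 1.551]
force: [0.8, 1.1, 0.8]
width: 0.0853
grip_force: 0.0
```

View pics/a9.png

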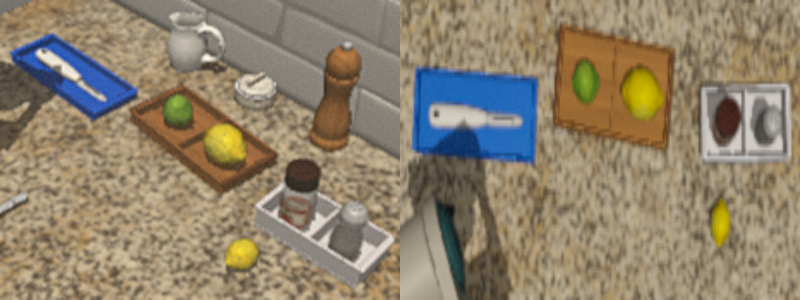

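Everything is in place: peeler flat in the blue tray (475,117), lime and lemon one per bay, jar and shaker upright one per well. The arm is clear.

```bash
python3 -c "
from bench import job
print(job.hand_in())"
```

```text
the job is handed in; nothing more can be done
None
```

I handed the job in at about 40 s of the allowed 144 s. The last pictures show the lemon and lime in separate bays, the spice jar and salt shaker upright in separate wells, and the peeler flat and lengthwise in the blue tray.

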